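# Cement round stone preforms to the dops in the hand-pumped press

### The job

The stones are to be cemented to the dops: draw the press's carriage all the way out by its knob, set every large (40 mm) round stone preform from the sorting tray flat in a nest of its own, and nudge each one back until its edge touches both locating pins; leave the smaller preforms and the other bits in the tray. Slide the loaded carriage fully home under the dops, then pump the sprung lever with full strokes, letting it come right back up each time, until the table has pushed every dop that has a stone under it about 4 to 12 mm up off its stop; then leave the lever up and the stones clamped.

Things in the scene. Friction and masses are not known exactly. Their poses are not given: they have to be found in the camera images.
- press: Fixed grey bench press: base 150 x 410 x 16 mm, two 22 mm columns (202 mm high) at y = +-135 mm with a crown beam (50 mm deep, 320 wide, 30 high; underside clamped at 146 to 158 mm). Origin on the worktop under the crown's middle; x away from the robot (the carriage draws out to -x), y left, z up. Pump box (z to 127 mm) at x = -50 to 35, y = 195 to 235 mm.
- ram (a joint): Height of the lifting table above its lowest position, 0 to 0.052 m; starts at 0. It carries the carriage, stays where it is pumped to and cannot be lowered again.
- carriage (a joint): How far the carriage is drawn out, m: 0 fully home under the dops, 0.11 all the way out towards the front. Stiff: friction about 9 N, stays where it is left.
- carriage_knob (a point): Middle of the black upright knob (22 mm diameter, 22 mm high) at the front of the carriage, 25 mm above the carriage's top face; grip it from above. The carriage is a grey metal plate 145 mm deep, 230 mm wide, 10 mm thick; the knob stands 88 mm in front of the line of nests.
- nest_1 (a point): Nest 1 (1 left, 2 middle, 3 right; 75 mm apart along the press's y): where a preform's centre lies, 7 mm above the carriage's top face, when it rests flat and touches both locating pins (7 mm thick, 9.5 mm high, at the back of the nest 38 degrees either side of the press's +x, axes 23.5 mm from this point). Open in front; a ring line marks it.
- nest_2 (a point): Nest 2 (1 left, 2 middle, 3 right; 75 mm apart along the press's y): where a preform's centre lies, 7 mm above the carriage's top face, when it rests flat and touches both locating pins (7 mm thick, 9.5 mm high, at the back of the nest 38 degrees either side of the press's +x, axes 23.5 mm from this point). Open in front; a ring line marks it.
- nest_3 (a point): Nest 3 (1 left, 2 middle, 3 right; 75 mm apart along the press's y): where a preform's centre lies, 7 mm above the carriage's top face, when it rests flat and touches both locating pins (7 mm thick, 9.5 mm high, at the back of the nest 38 degrees either side of the press's +x, axes 23.5 mm from this point). Open in front; a ring line marks it.
- dop_head_1 (a joint): How far the sprung brass dop over nest 1 is lifted off its stop, m: 0 at rest, up to 0.022. Its 24 mm face hangs 28 to 40 mm (as the crown is clamped) above the top of a preform when the table is lowest and the carriage home; its dark collar (21 mm) rests on the crown's top and rises with it. Spring about 1 N plus 0.12 N per mm.
- dop_head_2 (a joint): How far the sprung brass dop over nest 2 is lifted off its stop, m: 0 at rest, up to 0.022. Its 24 mm face hangs 28 to 40 mm (as the crown is clamped) above the top of a preform when the table is lowest and the carriage home; its dark collar (21 mm) rests on the crown's top and rises with it. Spring about 1 N plus 0.12 N per mm.
- dop_head_3 (a joint): How far the sprung brass dop over nest 3 is lifted off its stop, m: 0 at rest, up to 0.022. Its 24 mm face hangs 28 to 40 mm (as the crown is clamped) above the top of a preform when the table is lowest and the carriage home; its dark collar (21 mm) rests on the crown's top and rises with it. Spring about 1 N plus 0.12 N per mm.
- pump_lever (a joint): Angle of the pump lever, rad: 0 up at rest, 0.8 fully down; a spring brings it back up when it is let go. A full stroke (beyond 0.7) lifts the table about 8 mm, a shorter one less in proportion; the table stands still as the lever returns. Takes up to about 8 N at the grip.
- lever_grip (a point): Point on the axis of the lever's black rubber grip (20 mm thick, round, 78 mm long), 150 mm from the pivot. At rest the lever points to the press's -x (towards the robot) and 0.45 rad up; at 0.8 it points 0.35 rad down. Push it down from above.
- lever_pivot (a point): The lever's pivot, 95 mm above the worktop; its axis is along the press's y.
- tray: Loose wooden sorting tray, 210 x 260 x 26 mm outside, walls and floor 5 mm thick, about 1.2 kg. Origin at the centre of its underside, x and y along its sides (260 along y).
- preform_1: Large round flat stone preform, 40 mm diameter, 14 mm thick, 35 to 60 g, lying in the tray at the start (one may be absent). Origin at its centre, z its axis; either face may be down.
- preform_2: Large round flat stone preform, 40 mm diameter, 14 mm thick, 35 to 60 g, lying in the tray at the start (one may be absent). Origin at its centre, z its axis; either face may be down.
- preform_3: Large round flat stone preform, 40 mm diameter, 14 mm thick, 35 to 60 g, lying in the tray at the start (one may be absent). Origin at its centre, z its axis; either face may be down.
- small_1: Small preform of the same stone, 29 mm diameter, 14 mm thick: stays in the tray. Origin at its centre, z its axis.
- small_2: Small preform of the same stone, 29 mm diameter, 14 mm thick: stays in the tray. Origin at its centre, z its axis.
- dop_loose: A loose dop, 12 x 12 x 33 mm, standing in the tray; origin under its base.
- girdle_clamp: A small black girdle clamp, 14 x 64 x 11 mm (long along its y), lying in the tray; origin under its middle.
- glue: Glue bottle, 30 x 30 x 93 mm, standing left of the press: must not be knocked over. Origin under its base, z up.
- oil_dropper: Oil dropper bottle, 28 x 28 x 67 mm, standing at the left: must not be knocked over. Origin under its base, z up.
- dop_worn: Another loose dop, 12 x 12 x 33 mm, standing in the tray; origin under its base.

How it is judged (in metres and radians):
On the way, in this order (a step that is already met when the one before it is completed fails the run):
1. the carriage is drawn out (value of joint carriage above 0.1 m), for 0.2 s.
2. every large preform lies flat in a nest against both pins, the carriage still drawn out (value of joint carriage above 0.09 m and angle between the z axis of each of preform_1, preform_2, preform_3 and the z axis of press, either way round below 0.06 rad and (distance between preform_1 and nest_1 below 0.002 m or distance between preform_1 and nest_2 below 0.002 m or distance between preform_1 and nest_3 below 0.002 m) and (distance between preform_2 and nest_1 below 0.002 m or distance between preform_2 and nest_2 below 0.002 m or distance between preform_2 and nest_3 below 0.002 m) and (distance between preform_3 and nest_1 below 0.002 m or distance between preform_3 and nest_2 below 0.002 m or distance between preform_3 and nest_3 below 0.002 m)), for 0.2 s.
3. the carriage is fully home with the preforms still in their nests (value of joint carriage below 0.004 m and angle between the z axis of each of preform_1, preform_2, preform_3 and the z axis of press, either way round below 0.06 rad and (distance between preform_1 and nest_1 below 0.002 m or distance between preform_1 and nest_2 below 0.002 m or distance between preform_1 and nest_3 below 0.002 m) and (distance between preform_2 and nest_1 below 0.002 m or distance between preform_2 and nest_2 below 0.002 m or distance between preform_2 and nest_3 below 0.002 m) and (distance between preform_3 and nest_1 below 0.002 m or distance between preform_3 and nest_2 below 0.002 m or distance between preform_3 and nest_3 below 0.002 m)), for 0.2 s.
4. the pump lever has been pushed fully down (value of joint carriage below 0.004 m and value of joint pump_lever above 0.7 rad), for 0.1 s.
5. the pump lever has come back up (value of joint carriage below 0.004 m and value of joint pump_lever below 0.08 rad), for 0.1 s.
6. the lever has been pushed fully down a second time (all of step 4), for 0.1 s.
7. the lever has come back up again (all of step 5), for 0.1 s.
8. every large preform is pressed against its dop (all of step 7 and angle between the z axis of each of preform_1, preform_2, preform_3 and the z axis of press, either way round below 0.06 rad and ((distance between preform_1 and nest_1 below 0.002 m and value of joint dop_head_1 between 0.004 and 0.012 m) or (distance between preform_1 and nest_2 below 0.002 m and value of joint dop_head_2 between 0.004 and 0.012 m) or (distance between preform_1 and nest_3 below 0.002 m and value of joint dop_head_3 between 0.004 and 0.012 m)) and ((distance between preform_2 and nest_1 below 0.002 m and value of joint dop_head_1 between 0.004 and 0.012 m) or (distance between preform_2 and nest_2 below 0.002 m and value of joint dop_head_2 between 0.004 and 0.012 m) or (distance between preform_2 and nest_3 below 0.002 m and value of joint dop_head_3 between 0.004 and 0.012 m)) and ((distance between preform_3 and nest_1 below 0.002 m and value of joint dop_head_1 between 0.004 and 0.012 m) or (distance between preform_3 and nest_2 below 0.002 m and value of joint dop_head_2 between 0.004 and 0.012 m) or (distance between preform_3 and nest_3 below 0.002 m and value of joint dop_head_3 between 0.004 and 0.012 m))), for 0.3 s.
At the end, for the whole second after the job is handed in: Every large preform lies flat, its centre within 2 mm of a nest point; carriage home (within 4 mm); each dop over a loaded nest lifted 4 to 12 mm; lever up (under 0.08 rad), table at rest; the small preforms, dops and clamp in the tray (all of step 8 and velocity of joint ram below 0.002 m/s and x of small_1 in the frame of tray between -0.1 and 0.1 m and y of small_1 in the frame of tray between -0.125 and 0.125 m and z of each of small_1, small_2, dop_loose, dop_worn, girdle_clamp in the frame of tray below 0.04 m and x of small_2 in the frame of tray between -0.1 and 0.1 m and y of small_2 in the frame of tray between -0.125 and 0.125 m and x of dop_loose in the frame of tray between -0.1 and 0.1 m and y of dop_loose in the frame of tray between -0.125 and 0.125 m and x of dop_worn in the frame of tray between -0.1 and 0.1 m and y of dop_worn in the frame of tray between -0.125 and 0.125 m and x of girdle_clamp in the frame of tray between -0.1 and 0.1 m and y of girdle_clamp in the frame of tray between -0.125 and 0.125 m); the robot touches nothing.
It fails at once if the glue bottle is knocked over (angle between glue's own z axis and vertical above 0.6 rad).
It fails at once if the oil bottle is knocked over (angle between oil_dropper's own z axis and vertical above 0.6 rad).
Of preform_1, preform_2, preform_3 only 2 to 3 are there at a start; the rules pass over those that are not, and their reading is None.
At some moment in a run one of tray, small_1, small_2, girdle_clamp may be knocked a few centimetres aside while the robot is not near it.
Once in a run the grip may slacken for a moment while it holds something.
It also fails if it takes over 208 s, if anything falls off the work surface, if the arm or the gripper's body presses on something with over 40 N, if the wrist force passes 120 N, or if a joint passes its speed limit or range.

### The arm

A 6-joint arm with a two-finger parallel gripper is mounted at the origin on a cart in front of the work surface, level with it; the furniture and walls round the work are solid. World frame = base frame: x ahead of the robot, y to its left, z up, the work surface at z = 0. Lengths are in m, angles in degrees, forces in N, time in s.
With the tool pointing down it reaches from about 0.375 to 0.75 m from the base axis. Payload 9 kg.
Tool frame: the origin (TCP) lies where the fingers leave the gripper's body, on its centre line; the fingertips stand 73 mm ahead of it and the grasp point (between the pads) lies 54 mm ahead of it (robot.tip_reach is the distance from the TCP to the fingertips, in m); z points along the fingers, y is the line along which they close (so a half turn about z gives the same grasp; the last joint's range is limited). The gripper opens to 85 mm and grips with 20 to 120 N. Pads are 22 mm wide; open, the fingers measure 114 mm over their backs; the gripper's body (76 mm by 85 mm) begins 54 mm behind the grasp point. The pads swing forward as they close: fully open they stand 13 mm farther back than shut.
Start: joints at [-85.354, 5.964, 5.575, 89.605, 0, 77.527], TCP at [0.177, -0.573, 0.304] pointing down, gripper open.
Joint ranges: [-171.21, 171.21], [-48.23, 106.86], [-62.78, 66.21], [-105.2, 120.99], [-86.42, 89.51], [-180, 180]. Speed limits (degrees/s): [127.2, 127.2, 147.25, 180, 180, 180].

### API

Orientations are given as [roll, pitch, yaw] about the fixed x, y, z axes, in that order (R = Rz(yaw) Ry(pitch) Rx(roll)).
In Python, from plant import robot gives the robot as it stands. Calls block until the motion is done:
- robot.move_pose(position, orientation): joint-space move of the TCP to a pose.
- robot.line_to(position, vel=0.15, rotation=None, guard=None): straight line of the TCP; rotation=None keeps the orientation; vel is the mean speed in m/s. With guard (N) it stops when the force on the tool has changed by that much, and returns True; else False.
- robot.goto_joints(angles): joint-space move.
- robot.set_gripper(opening): finger opening in m; the grip force is fixed at half the most; returns when the fingers have stopped.
- robot.pause(seconds).
- robot.ik(position, orientation): joint angles nearest the present ones, or None.
- robot.observe(): the state.
- robot.grab_frame(name): name is "side" or "top"; returns the picture (384x512x3 uint8, blue, green, red); there is no depth.
- robot.get_calibration(name): a dict with "vertical_fov" (degrees; the focal length in pixels is half the picture's height over the tangent of half this angle, whatever the lens; pixels are square), "cx", "cy" (the principal point, pixels), "k1" (the pictures are not rectified: a ray, as slopes to the right and down, at radius r is drawn at 1 + k1 r^2 times it, then the intrinsics apply), "rvec" (rotation vector, rad) and "tvec" (3), from world to camera coordinates, as OpenCV has them. Camera axes: x right, y down, z forward; pixel columns grow to the right and rows downward; lengths in m; the calibration is good to about 2 mm. A picture is of the moment at which its call begins. get_calibration takes no time and is no camera call.
A pose or a line that the arm cannot do raises robot.IKError and nothing moves.
- robot.job_done(): hands the job in; it is judged then, once.
The state is a dict: "time": time; "q": joint angles; "qvel": joint speeds; "joint_torque": joint torques, N m; "tool_pos": TCP position; "tcp_rot": TCP orientation; "ft_force": force on the tool from outside, world axes, zero at the start; "torque": the same for the moment, N m; "gripper_width": finger opening in m; "gripper_force": force on a finger pad.
Only numpy, scipy, OpenCV 4.12 (cv2) and the standard library are available. Lean on these libraries where they do the work, as an engineer would, in place of code of your own. Each camera call takes 0.05 s, during which the arm holds its last target. There are 200 camera calls.

## Working session

There is one attempt and no reset: what is moved stays moved. The work goes in short steps, each a Python script; the robot and the scene stay as the last script left them, time stands still between calls to the robot, and variables do not carry over. Pictures are saved under pics/ and viewed, at most 14 in all, crops included, and the job is handed in when it is done.

```bash
ls; mkdir -p pics; cat > h.py <<'E'
import numpy as np, cv2
from plant import robot
def K(n):
    c=robot.get_calibration(n); f=192/np.tan(np.radians(c["vertical_fov"])/2)
    return f,c["cx"],c["cy"],c["k1"],cv2.Rodrigues(np.array(c["rvec"],float))[0],np.array(c["tvec"],float).ravel()
def ray(n,uv):
    f,cx,cy,k1,R,t=K(n); d=np.array([(uv[0]-cx)/f,(uv[1]-cy)/f]); s=d.copy()
    for _ in range(30): s=d/(1+k1*(s@s))
    return -R.T@t, R.T@np.array([*s,1])
def onz(n,uv,z):
    o,d=ray(n,uv); return o+d*(z-o[2])/d[2]
def tri(uvs,uvt):
    a,d=ray("side",uvs); b,e=ray("top",uvt)
    s=np.linalg.lstsq(np.c_[d,-e],b-a,rcond=None)[0]; p,q=a+s[0]*d,b+s[1]*e
    return (p+q)/2,np.linalg.norm(p-q)
def proj(n,P):
    f,cx,cy,k1,R,t=K(n); p=R@np.array(P,float)+t; s=p[:2]/p[2]; s=s*(1+k1*(s@s)); return s*f+[cx,cy]
def snap(n,name,crop=None,scale=1):
    im=robot.grab_frame(n); cv2.imwrite(f"pics/{name}_raw.png",im)
    if crop: x0,y0,x1,y1=crop; im=im[y0:y1,x0:x1]
    cv2.imwrite(f"pics/{name}.png",cv2.resize(im,None,fx=scale,fy=scale,interpolation=cv2.INTER_CUBIC)); return im
E
python3 - <<'E'
from h import *
for n in("top","side"):
    snap(n,n+"0",scale=1.5); f,cx,cy,k1,R,t=K(n); print(n,f,cx,cy,k1,-R.T@t,R[2])
print(robot.observe())
E
```

```text
pics
top 462.57181445355144 257.82069831476804 190.08035070377144 -0.06721692710325336 [0.20538717 0.02299973 1.7050151 ] [ 2.03039222e-01  2.68156841e-04 -9.79170569e-01]
side 367.53203438129634 259.83916964328336 194.0472259842593 -0.06236413718738487 [0.02077551 1.12589266 0.67453104] [ 0.39226931 -0.82040751 -0.41600037]
{'time': 0.1, 'q': array([-8.53540182e+01,  5.99494543e+00,  5.53095068e+00,  8.96053211e+01,
        2.36978393e-03,  7.75270182e+01]), 'qvel': array([ 0.05396451, -0.12045192,  0.09068729, -0.00072019,  0.11449719,
        0.00281033]), 'joint_torque': array([ 7.53941102e-03, -5.58207929e+01,  5.04718351e+01,  1.28395835e-02,
       -9.60812213e-05, -4.52210429e-06]), 'tool_pos': array([ 0.17661739, -0.57318738,  0.30319719]), 'tcp_rot': array([-1.79932832e+02, -1.72846368e-02,  1.71189521e+01]), 'ft_force': array([-0.23283928, -0.36874297, -0.91897289]), 'torque': array([-0.04166041, -0.00299653,  0.0081801 ]), 'gripper_force': 0.0, 'gripper_width': 0.08546114897530875}
```

View pics/top0.png

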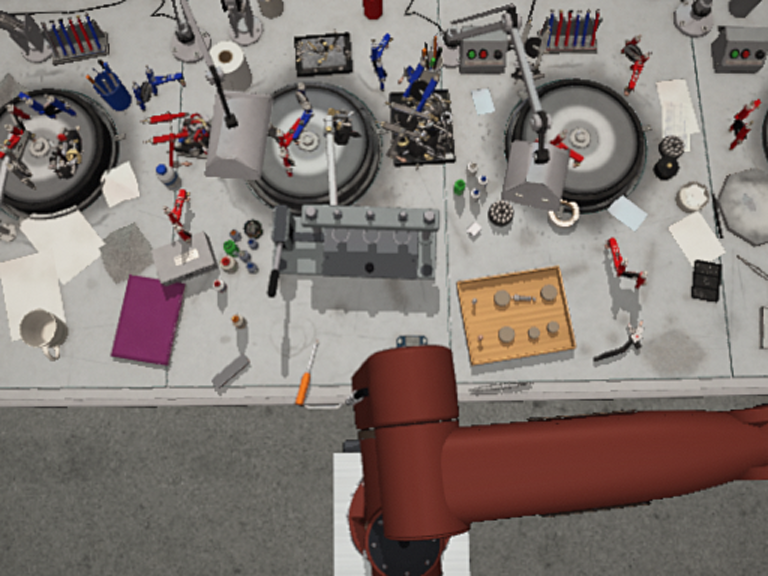

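View pics/side0.png

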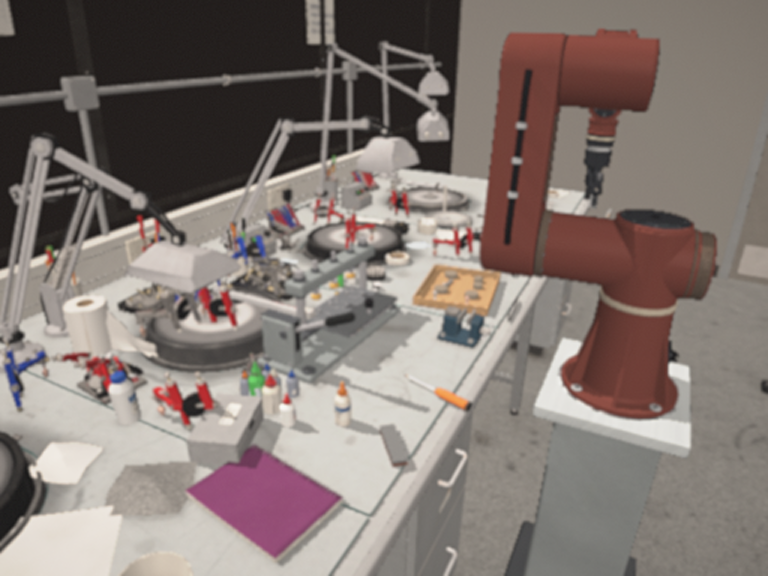

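The top view shows the press (crown about (370,218), knob about (370,267), both in the 1.5x picture). The lever grip is at (273,280) and the tray at (515,315), with five round preforms. I'll enlarge these areas next.

```bash
python3 - <<'E'
import cv2
t=cv2.imread("pics/top0_raw.png"); s=cv2.imread("pics/side0_raw.png")
R=lambda im,x0,y0,x1,y1,k:cv2.resize(im[y0:y1,x0:x1],None,fx=k,fy=k,interpolation=cv2.INTER_CUBIC)
cv2.imwrite("pics/tc.png",R(t,140,130,390,250,3.2))
cv2.imwrite("pics/sc.png",R(s,160,150,360,290,4))
E
```

```text
(no output)
```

View pics/tc.png

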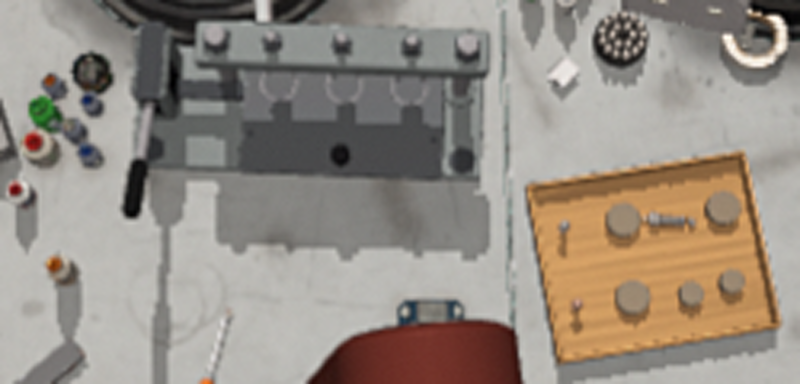

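View pics/sc.png

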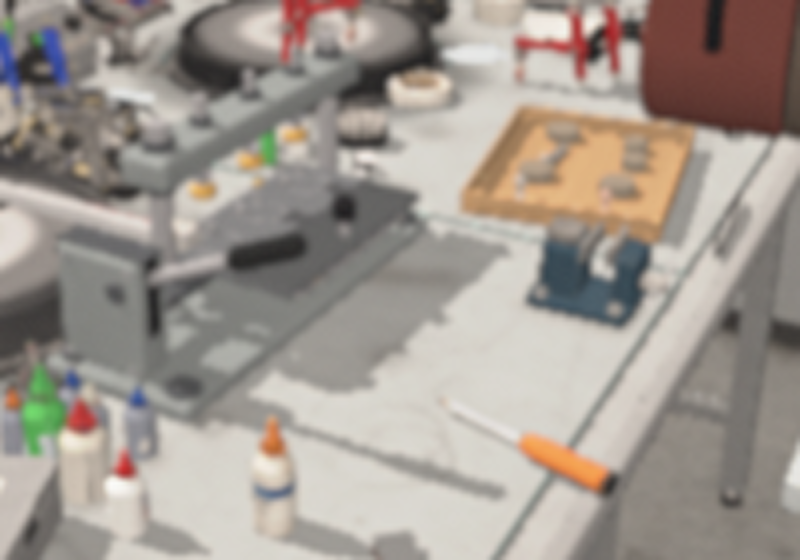

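The crops show three large stones, in tc pixels: (623,221), (723,209) and (632,297). The small ones are at (691,293) and (732,282), and the clamp lies between the two rear large stones. Next I'll measure everything numerically.

```bash
cat >> h.py <<'E'
def trayblobs(im):
    hsv=cv2.cvtColor(im,cv2.COLOR_BGR2HSV)
    w=((hsv[...,0]>8)&(hsv[...,0]<25)&(hsv[...,1]>95)).astype(np.uint8)
    n,l,st,c=cv2.connectedComponentsWithStats(w); i=1+np.argmax(st[1:,4])
    cnt=max(cv2.findContours((l==i).astype(np.uint8),0,2)[0],key=cv2.contourArea)
    hull=cv2.convexHull(cnt); m=np.zeros(w.shape,np.uint8); cv2.fillPoly(m,[hull],1)
    m=cv2.erode(m,np.ones((7,7)))
    b=m&(1-w); n,l,st,c=cv2.connectedComponentsWithStats(b)
    return hull,[(tuple(c[k].round(2)),st[k,4],st[k,2],st[k,3]) for k in range(1,n) if st[k,4]>6]
E
python3 - <<'E'
from h import *
t=cv2.imread("pics/top0_raw.png"); s=cv2.imread("pics/side0_raw.png")
T=lambda x,y:(140+(x+.5)/3.2-.5,130+(y+.5)/3.2-.5); S=lambda x,y:(160+(x+.5)/4-.5,150+(y+.5)/4-.5)
for n,im in(("top",t),("side",s)):
    h,b=trayblobs(im); r=cv2.minAreaRect(h); print(n,"tray",r)
    for x in b: print(x,onz(n,x[0],.012).round(4))
    bx=cv2.boxPoints(r)
    if n=="top": print([onz(n,p,.026).round(3) for p in bx])
for nm,a,b in[("capL",(155,130),(215,38)),("cap R",(325,40),(467,45)),("d1",(202,110),(272,41)),("d2",(250,85),(342,42)),("d3",(296,60),(411,45)),("knob",(344,202),(340,154)),("gripend",(300,244),(130,210)),("gripstart",(235,258),(140,166)),("glue cap",(272,425),(52,264))]:
    p,e=tri(S(*a),T(*b)); print(nm,p.round(4),round(e,4))
E
```

```text
top tray ((343.71624755859375, 209.79730224609375), (56.388851165771484, 71.18476104736328), 80.53767395019531)
((np.float64(365.55), np.float64(194.53)), np.int32(85), np.int32(10), np.int32(10)) [ 0.5328 -0.3792  0.012 ]
((np.float64(334.4), np.float64(198.32)), np.int32(84), np.int32(10), np.int32(10)) [ 0.5203 -0.2616  0.012 ]
((np.float64(347.15), np.float64(198.15)), np.int32(41), np.int32(13), np.int32(5)) [ 0.5202 -0.3093  0.012 ]
((np.float64(315.91), np.float64(200.36)), np.int32(11), np.int32(3), np.int32(4)) [ 0.5138 -0.1922  0.012 ]
((np.float64(368.27), np.float64(217.52)), np.int32(44), np.int32(8), np.int32(8)) [ 0.4459 -0.384   0.012 ]
((np.float64(337.39), np.float64(222.47)), np.int32(85), np.int32(10), np.int32(10)) [ 0.4295 -0.2682  0.012 ]
((np.float64(355.47), np.float64(221.36)), np.int32(47), np.int32(8), np.int32(8)) [ 0.4324 -0.3355  0.012 ]
[array([ 0.559, -0.148,  0.026]), array([ 0.6  , -0.413,  0.026]), array([ 0.39 , -0.433,  0.026]), array([ 0.353, -0.174,  0.026])]
side tray ((304.2027282714844, 190.78378295898438), (53.2652702331543, 30.742610931396484), 9.462321281433105)
((np.float64(295.58), np.float64(189.66)), np.int32(146), np.int32(17), np.int32(20)) [ 0.5255 -0.2994  0.012 ]
((np.float64(315.78), np.float64(192.39)), np.int32(127), np.int32(12), np.int32(20)) [ 0.4359 -0.3143  0.012 ]
capL [0.692  0.1955 0.1965] 0.0038
cap R [ 0.6788 -0.0733  0.1962] 0.0019
d1 [0.687  0.1342 0.1942] 0.0012
d2 [0.6846 0.0594 0.1928] 0.0002
d3 [ 0.6791 -0.0143  0.1946] 0.0006
knob [0.584  0.0653 0.1002] 0.0007
gripend [0.5069 0.2846 0.1762] 0.0041
gripstart [0.5635 0.2807 0.1478] 0.0015
glue cap [0.4681 0.387  0.0887] 0.0033
```

```bash
python3 - <<'E'
from h import *
t=cv2.imread("pics/top0_raw.png"); s=cv2.imread("pics/side0_raw.png")
T=lambda x,y:(140+(x+.5)/3.2-.5,130+(y+.5)/3.2-.5); S=lambda x,y:(160+(x+.5)/4-.5,150+(y+.5)/4-.5)
for a,b in(((567,133),(365.55,194.53)),((538,168),(334.4,198.32)),((620,187),(337.39,222.47))): print("stone",*tri(S(*a),b))
def dark(im,x0,y0,x1,y1,th):
    g=cv2.cvtColor(im,cv2.COLOR_BGR2GRAY)[y0:y1,x0:x1]; w=np.clip(th-g.astype(float),0,None)
    b=(w>0).astype(np.uint8);n,l,st,c=cv2.connectedComponentsWithStats(b);i=1+np.argmax(st[1:,4]);print(st[i],g.min())
    return c[i]+[x0,y0]
kt=dark(t,235,170,258,184,45); ks=dark(s,235,192,256,212,45)
print("knob",kt,ks,*tri(ks,kt))
gt=dark(t,172,172,190,204,40); gs=dark(s,210,204,240,222,50); print("grip",gt,gs,*tri(gs,gt))
# press base edges in top for yaw
for a,b in[("baseFL",(148,172)),("baseFR",(480,178))]: print(a,onz("top",T(*b),.016))
for nm,b in(("r1",(281,88)),("r2",(346,88)),("r3",(411,90))): print(nm,onz("top",T(*b),.075))
E
```

```text
stone [ 0.52991419 -0.37905634  0.01505213] 0.004605633633478746
stone [ 0.51844093 -0.26044519  0.01939648] 0.0010590749613354866
stone [ 0.42777774 -0.26829763  0.01357276] 0.003114287247852419
[ 8  5  6  7 32] 12
[ 9  8  4  4 12] 34
knob [245.90625 178.     ] [245.66666667 201.91666667] [0.58434697 0.06531961 0.09306532] 0.0003087503574895257
[ 7  8  7 18 79] 8
[ 8  6 18  7 55] 41
grip [181.87341772 188.44303797] [226.43636364 213.16363636] [0.53506076 0.28287407 0.15962846] 0.0017282290222094098
baseFL [0.58564125 0.29259489 0.016     ]
baseFR [ 0.5719582  -0.09579335  0.016     ]
r1 [0.66813823 0.13244504 0.075     ]
r2 [0.66685283 0.0581796  0.075     ]
r3 [ 0.66323324 -0.01598449  0.075     ]
```

```bash
cat >> h.py <<'E'
YAW=-2.3
def P(): return robot.observe()["tool_pos"]
def st(*k):
    o=robot.observe(); print(*[np.round(o[x],4) for x in("time","tool_pos","ft_force","gripper_width")])
E
python3 - <<'E'
from h import *
robot.set_gripper(0.0)
robot.move_pose([.582,.115,.24],[180,0,YAW+180-90]); st()
robot.line_to([.582,.115,.17],vel=.15); st()
print(robot.line_to([.582,.115,.12],vel=.03,guard=4)); st()
robot.line_to([.582,.115,.23],vel=.2); st(); print(robot.tip_reach)
E
```

```text
3.6917 [0.5822 0.1142 0.2401] [ 0.7948 -0.3409 -0.4514] 0.0001
4.3083 [0.5823 0.1149 0.1707] [-0.1739 -0.6422  0.9792] 0.0005
True
5.35 [0.582  0.115  0.1386] [-0.1507 -0.1733  7.4757] 0.0001
5.9583 [0.5817 0.115  0.2287] [-0.3763  0.0176 -0.5387] 0.0001
0.0726
```

```bash
python3 - <<'E'
from h import *
robot.set_gripper(0.05)
robot.move_pose([.585,.0655,.20],[180,0,YAW+90])
print(robot.line_to([.585,.0655,.147],vel=.1,guard=10)); st()
robot.set_gripper(0.0); st()
p=P(); u=np.array([np.cos(np.radians(YAW)),np.sin(np.radians(YAW)),0])
# first home check
print(robot.line_to(p+u*.03,vel=.03,guard=16)); st()
h=P()
print(robot.line_to(h-u*.13,vel=.06,guard=25)); st()
robot.pause(.3); st()
E
```

```text
False
7.5167 [0.5852 0.0657 0.1475] [-0.1682 -0.0385 -0.34  ] 0.0501
7.9 [0.5851 0.0655 0.1481] [-3.2548 -0.0464  6.0697] 0.0201
True
8.45 [0.5954 0.065  0.1481] [-2.4557  0.0201  5.6103] 0.0196
True
10.0667 [0.4873 0.0707 0.1483] [3.5307 1.3824 1.9523] 0.0196
10.3667 [0.4874 0.0706 0.1482] [3.4134 1.8636 6.4496] 0.0196
```

```bash
python3 - <<'E'
from h import *
robot.set_gripper(0.05); p=P(); robot.line_to([p[0],p[1],.22],vel=.2)
robot.set_gripper(0.07)
robot.move_pose([.4,-.45,.25],[180,0,90+80]); st()
for n in("top","side"): snap(n,n+"1",(160,130,300,215) if n=="top" else (180,140,330,250),5)
t=cv2.imread("pics/top1_raw.png"); h,b=trayblobs(t)
for x in b: print(x,onz("top",x[0],.012).round(4))
E
```

```text
13.65 [ 0.4004 -0.4495  0.25  ] [0.2395 0.8409 0.5478] 0.0702
((np.float64(365.58), np.float64(194.48)), np.int32(86), np.int32(10), np.int32(10)) [ 0.5329 -0.3794  0.012 ]
((np.float64(334.4), np.float64(198.32)), np.int32(84), np.int32(10), np.int32(10)) [ 0.5203 -0.2616  0.012 ]
((np.float64(347.15), np.float64(198.15)), np.int32(41), np.int32(13), np.int32(5)) [ 0.5202 -0.3093  0.012 ]
((np.float64(315.91), np.float64(200.36)), np.int32(11), np.int32(3), np.int32(4)) [ 0.5138 -0.1922  0.012 ]
((np.float64(337.39), np.float64(222.47)), np.int32(85), np.int32(10), np.int32(10)) [ 0.4295 -0.2682  0.012 ]
((np.float64(354.86), np.float64(220.18)), np.int32(28), np.int32(8), np.int32(6)) [ 0.4369 -0.3335  0.012 ]
```

View pics/top1.png

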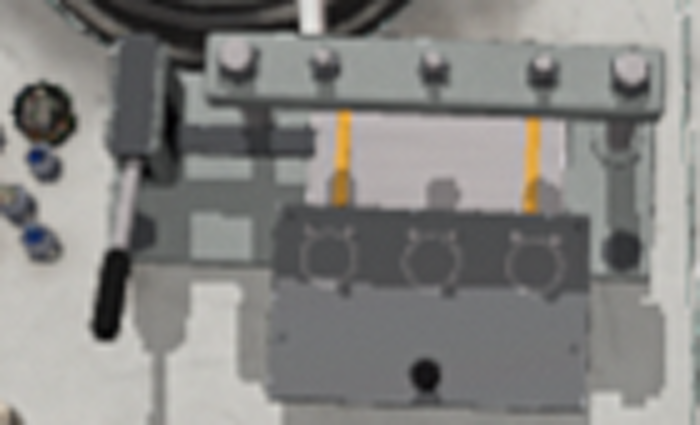

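View pics/side1.png

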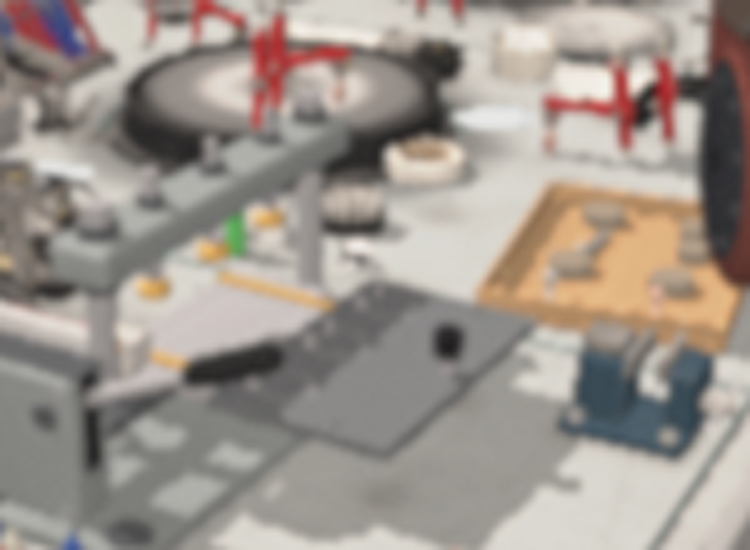

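Carriage is out. In the top crop the ring centres are about (329,258), (432,262) and (535,265), with the pins behind them and the knob at (425,376).

```bash
python3 - <<'E'
from h import *
C=lambda x,y:(160+(x+.5)/5-.5,130+(y+.5)/5-.5)
r=[onz("top",C(*p),.066) for p in((329,258),(432,262),(535,265))]; print(np.round(r,4))
pn=[onz("top",C(*p),.0755) for p in((305,232),(352,232),(408,236),(456,238),(512,240),(558,240))]; print(np.round(pn,4))
im=cv2.imread("pics/top1_raw.png"); g=cv2.cvtColor(im,cv2.COLOR_BGR2GRAY)
sub=g[198:212,238:252]; b=(sub<60).astype(np.uint8); m=cv2.moments(np.clip(60.-sub,0,None)); k=(238+m["m10"]/m["m00"],198+m["m01"]/m["m00"])
print("knob",k,onz("top",k,.096))
# carriage side edges: bright/dark transitions on rows 196,205
for y in (190,194,198,202,206): 
    print(y,g[y,208:222],g[y,268:284])
E
```

```text
[[ 0.5802  0.1408  0.066 ]
 [ 0.5759  0.0659  0.066 ]
 [ 0.5725 -0.0089  0.066 ]]
[[ 0.5976  0.1575  0.0755]
 [ 0.597   0.1234  0.0755]
 [ 0.5934  0.0828  0.0755]
 [ 0.5913  0.0481  0.0755]
 [ 0.5891  0.0076  0.0755]
 [ 0.5886 -0.0257  0.0755]]
knob (244.77205040091638, 204.78121420389462) [0.48680466 0.07033601 0.096     ]
190 [147 130 134 135 137 140 128 116 115 115 116 115 114 115] [115 102  97 109 118 118 118 117 117 116 130 136 132 127 134 136]
194 [137 135 137 140 141 130 119 117 115 115 117 116 117 115] [116 115 114 116 116 115 117 117 114 100 121 136 135 132 129 132]
198 [136 136 132 137 139 120 111 108 106 112 117 116 116 115] [117 115 116 115 116 117 111 112 116 116 131 137 136 134 131 132]
202 [136 136 139 138 138 124 114 115 116 117 117 115 115 116] [115 115 115 115 115 116 115 116 119 106 126 139 138 139 138 136]
206 [179 165 167 167 148 137 124 114 115 115 115 115 115 114] [117 116 116 116 116 115 115 116 118 130 138 136 136 138 140 139]
```

```bash
cat >> h.py <<'E'
YAW=-2.9; a=np.radians(YAW); U=np.array([np.cos(a),np.sin(a),0]); V=np.array([-np.sin(a),np.cos(a),0])
N2=np.array([.5752,.0658,0]); NEST={1:N2+.075*V,2:N2,3:N2-.075*V}
Z=np.array([0,0,1.])
def pick(xy,yaw):
    p=np.array([*xy,0]); robot.set_gripper(.056)
    robot.move_pose(p+.16*Z,[180,0,yaw])
    robot.line_to(p+.10*Z,vel=.15)
    hit=robot.line_to(p+.0755*Z,vel=.04,guard=3); z=P()[2]; print("floor",hit,z.round(4))
    if hit: robot.line_to(p+(z+.002)*Z,vel=.05)
    z=P()[2]; robot.set_gripper(0); st()
    robot.line_to(p+.20*Z,vel=.15); st(); return z
def place(n,z,back=.005,dy=0):
    g=NEST[n]-back*U+dy*V
    robot.move_pose(g+.23*Z,[180,0,YAW+180]); st()
    robot.line_to(g+(z+.061+.012)*Z,vel=.15)
    print("down",robot.line_to(g+(z+.061-.004)*Z,vel=.02,guard=2)); st()
    p=P(); robot.line_to(p*[1,1,0]+(p[2]+.0005)*Z,vel=.02)
E
python3 - <<'E'
from h import *
z=pick((.5203,-.2616),98.8)
place(1,z); q=P()
print("pins",robot.line_to(q+.012*U,vel=.02,guard=2.5)); st(); print("rel",(P()-NEST[1])@np.c_[U,V])
E
```

```text
floor False 0.0756
17.0833 [ 0.5209 -0.2621  0.0766] [-0.5064  0.51    6.2767] 0.0373
18.0667 [ 0.5199 -0.2613  0.1988] [ 0.2053  0.0086 -0.4144] 0.0379
19.575 [0.5742 0.1399 0.2298] [ 0.0508 -0.1411 -1.8121] 0.0381
down True
20.8417 [0.5741 0.141  0.1376] [ 0.2282 -0.4109  4.7151] 0.0376
pins True
21.5 [0.5805 0.1405 0.1376] [ 1.1757 -1.1387  2.873 ] 0.0379
rel [ 1.49329062e-03 -9.39861489e-05]
```

```bash
cat >> h.py <<'E'
def rot(th): c,s=np.cos(np.radians(th)),np.sin(np.radians(th)); return c*U+s*V
def release():
    robot.set_gripper(.052); p=P(); robot.line_to(p*[1,1,0]+.17*Z,vel=.15)
def nudge(n,angs=(25,-25,0),g=2.5):
    robot.set_gripper(0)
    for th in angs:
        d=rot(th); s=NEST[n]-.043*d
        robot.move_pose(s+.17*Z,[180,0,YAW+180+th]); robot.line_to(s+.142*Z,vel=.15); robot.pause(.15)
        hit=robot.line_to(s+.022*d+.142*Z,vel=.015,guard=g); p=P()
        print(n,th,hit,"stop dist mm",round(float((p-NEST[n])@d)*1e3,2),robot.observe()["ft_force"].round(2))
        robot.line_to(p-.008*d,vel=.1)
    p=P(); robot.line_to(p*[1,1,0]+.19*Z,vel=.2)
E
python3 - <<'E'
from h import *
release(); nudge(1); st()
z=pick((.4295,-.2682),98.8)
print(z)
E
```

```text
1 25 True stop dist mm -30.66 [ 0.54 -0.6   0.53]
1 -25 True stop dist mm -30.41 [-0.12 -0.53  0.26]
1 0 True stop dist mm -30.44 [ 0.03  0.55 -0.54]
29.9083 [0.5411 0.1426 0.191 ] [-0.1652  0.065  -0.058 ] -0.0004
floor False 0.0756
33.6583 [ 0.43   -0.2687  0.0766] [-1.384   0.5492  6.0106] 0.0377
34.6417 [ 0.4291 -0.2678  0.1988] [-0.7924 -0.2185 -1.0071] 0.0379
0.07556077073353461
```

```bash
python3 - <<'E'
from h import *
place(2,.0760); q=P()
print("pins",robot.line_to(q+.012*U,vel=.02,guard=2.5)); st(); print("rel",(P()-NEST[2])@np.c_[U,V])
release(); nudge(2); st()
t=robot.grab_frame("top"); h,b=trayblobs(t)
for x in b: print(x,onz("top",x[0],.012).round(4))
E
```

```text
36.0083 [0.5701 0.0651 0.2297] [ 1.0414 -0.2358  0.3593] 0.0375
down True
37.2917 [0.5702 0.0661 0.1375] [-1.1976 -0.1756  5.6417] 0.0378
pins True
37.9417 [0.5764 0.0657 0.1376] [ 1.6448 -0.7175  3.2411] 0.0376
rel [ 1.17411599e-03 -3.74018958e-05]
2 25 True stop dist mm -30.84 [0.28 0.23 0.11]
2 -25 True stop dist mm -30.71 [-0.05 -0.05 -0.25]
2 0 True stop dist mm -30.86 [-0.29  0.79 -0.83]
46.3417 [0.537  0.0677 0.191 ] [-0.3399 -0.0144 -0.1825] 0.0
((np.float64(365.58), np.float64(194.48)), np.int32(86), np.int32(10), np.int32(10)) [ 0.5329 -0.3794  0.012 ]
((np.float64(347.0), np.float64(198.1)), np.int32(40), np.int32(13), np.int32(5)) [ 0.5204 -0.3088  0.012 ]
((np.float64(315.91), np.float64(200.36)), np.int32(11), np.int32(3), np.int32(4)) [ 0.5138 -0.1922  0.012 ]
((np.float64(368.27), np.float64(217.52)), np.int32(44), np.int32(8), np.int32(8)) [ 0.4459 -0.384   0.012 ]
((np.float64(355.62), np.float64(221.43)), np.int32(47), np.int32(8), np.int32(8)) [ 0.4321 -0.336   0.012 ]
```

```bash
python3 - <<'E'
from h import *
z=pick((.5329,-.3794),98.8)
place(3,z); q=P()
print("pins",robot.line_to(q+.012*U,vel=.02,guard=2.5)); st(); print("rel",(P()-NEST[3])@np.c_[U,V])
release(); nudge(3)
robot.move_pose([.42,-.42,.25],[180,0,90+80]); st()
snap("top","top2",(160,130,300,215),5); snap("side","side2",(180,140,330,250),5)
E
```

```text
floor False 0.0756
50.2083 [ 0.5334 -0.3799  0.0766] [-0.4264 -0.2184  5.1143] 0.0377
51.1917 [ 0.5325 -0.379   0.1986] [-0.7103 -0.3992 -1.4512] 0.0373
52.5833 [ 0.5665 -0.0097  0.2298] [-0.0011  0.4311 -1.0244] 0.0376
down True
53.8583 [ 0.5665 -0.0088  0.1375] [-1.1932 -0.0087  5.4053] 0.0377
pins True
54.5083 [ 0.5725 -0.0091  0.1376] [ 0.6809 -0.3505  3.1304] 0.0376
rel [1.08203573e-03 1.64547306e-05]
3 25 True stop dist mm -30.83 [0.85 0.18 0.18]
3 -25 True stop dist mm -30.89 [-1.   -0.38 -0.88]
3 0 True stop dist mm -31.12 [0.38 0.61 0.04]
64.4833 [ 0.4206 -0.419   0.2497] [0.18   0.6587 0.3046] 0.0
```

View pics/top2.png

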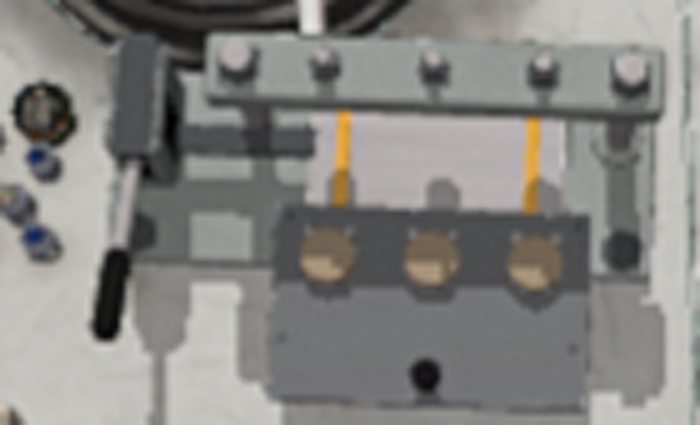

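View pics/side2.png

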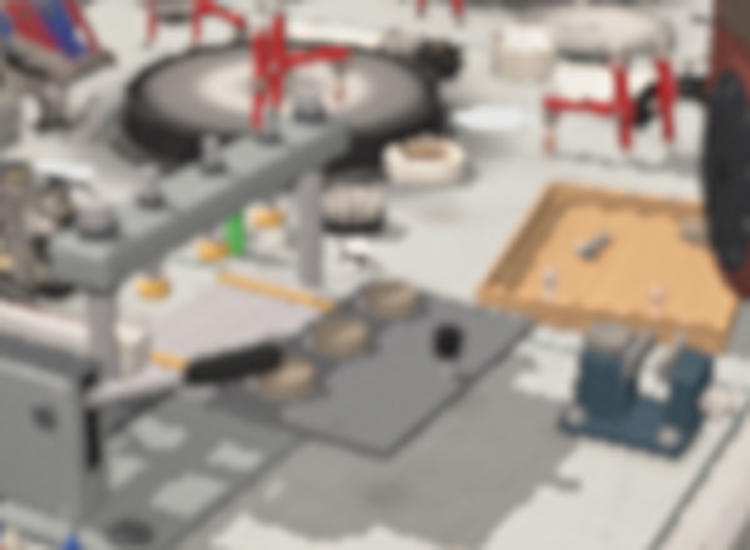

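Three stones sit flat against the pins (top crop (327,255), (432,258), (535,262)). Now sliding the carriage home.

```bash
python3 - <<'E'
from h import *
k=np.array([.4872,.0703,0])
robot.set_gripper(0.05)
robot.move_pose(k+.20*Z,[180,0,YAW+90]); robot.line_to(k+.147*Z,vel=.1); robot.set_gripper(0); st()
p=P(); print(robot.line_to(p+.103*U,vel=.05,guard=30)); st()
p=P(); print(robot.line_to(p+.02*U,vel=.015,guard=22)); st(); robot.pause(.3); st()
robot.set_gripper(.05); p=P(); robot.line_to(p*[1,1,0]+.21*Z,vel=.2)
robot.set_gripper(0)
robot.move_pose([.45,.28,.27],[180,0,YAW+180]); st()
snap("top","top3",(160,130,300,215),5); snap("side","side3",(160,140,310,250),5)
g=cv2.cvtColor(cv2.imread("pics/top3_raw.png"),6); sub=g[170:190,238:254]; m=cv2.moments(np.clip(45.-sub,0,None)); c=(238+m["m10"]/m["m00"],170+m["m01"]/m["m00"]); print("knob",onz("top",c,.096))
E
```

```text
68.1833 [0.4875 0.0702 0.148 ] [-3.2223 -0.5207  5.0426] 0.0199
False
70.4 [0.5893 0.0648 0.1481] [-8.3543 -2.0649  5.3393] 0.0199
True
71.0667 [0.5954 0.0644 0.1481] [-4.7169  0.7462  5.2114] 0.0196
71.3667 [0.5954 0.0644 0.1481] [-3.0456  0.245   5.8798] 0.0194
73.8333 [0.4504 0.2796 0.2698] [-0.4529  0.1178 -0.5755] -0.0001
knob [0.5948453  0.06459597 0.096     ]
```

View pics/side3.png

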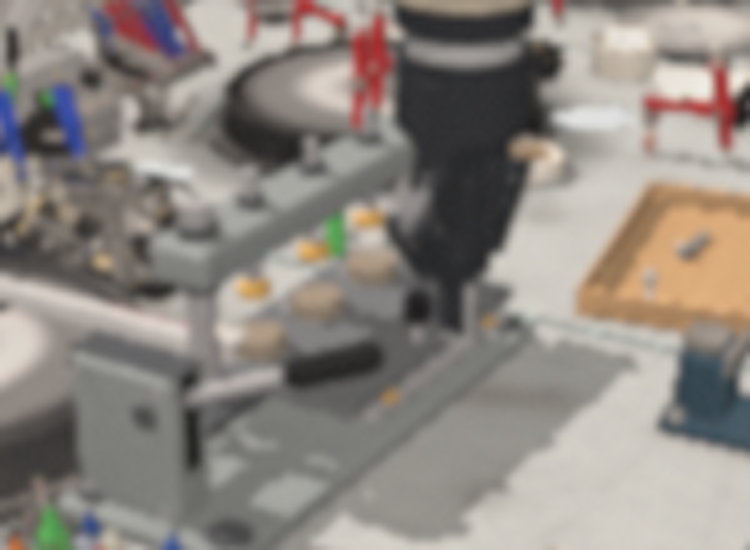

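```bash
cat >> h.py <<'E'
LX,LY=.527,.2833
def stroke(zend=.122):
    robot.line_to([LX,LY,.138],vel=.12)
    hit=robot.line_to([LX,LY,zend],vel=.03,guard=12); robot.pause(.15); st()
    robot.line_to([LX,LY,.26],vel=.18); robot.pause(.4); return hit
E
python3 - <<'E'
from h import *
robot.move_pose([LX,LY,.265],[180,0,YAW+180])
for i in range(2): print(stroke())
robot.line_to([.45,LY,.30],vel=.2); st()
snap("side","side4",(160,140,310,250),5)
snap("top","top4",(160,130,300,215),5)
E
```

```text
76.1167 [0.5281 0.2834 0.1294] [-3.2072 -1.9846 10.2801] 0.0
True
79.1333 [0.5282 0.2834 0.1295] [-2.9296 -1.7261  9.0887] -0.0
True
81.0 [0.4506 0.2833 0.2998] [-0.4505 -0.5489  0.1198] -0.0002
```

View pics/side4.png

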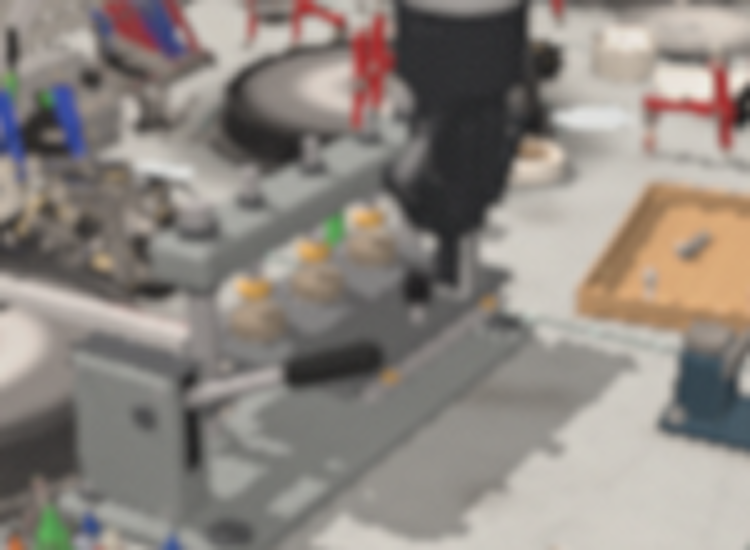

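```bash
cat >> h.py <<'E'
def brass(im):
    hsv=cv2.cvtColor(im,cv2.COLOR_BGR2HSV); m=((hsv[...,0]>10)&(hsv[...,0]<26)&(hsv[...,1]>140)&(hsv[...,2]>110)).astype(np.uint8)
    r=m[178:204,204:242]; n,l,s,c=cv2.connectedComponentsWithStats(r)
    return sorted([(*(c[i]+[204,178]).round(2),int(s[i,4]),int(s[i,1]+178),int(s[i,1]+s[i,3]+177)) for i in range(1,n) if s[i,4]>5])
def collars(ref,im):
    R=[]
    for x,y in((211,177),(222,169)):
        a=cv2.cvtColor(ref,6)[y-9:y+5,x-4:x+5]; b=cv2.cvtColor(im,6)[y-16:y+6,x-5:x+6]
        a=cv2.resize(a,None,fx=8,fy=8,interpolation=2);b=cv2.resize(b,None,fx=8,fy=8,interpolation=2)
        _,v,_,l=cv2.minMaxLoc(cv2.matchTemplate(b,a,5)); R.append(((56-l[1])/8,round(v,3)))
    return R
E
python3 - <<'E'
from h import *
ref=cv2.imread("pics/side3_raw.png")
for n in (1,2,3):
    d=NEST[n]+.109*U; print(n,d.round(3),[proj("side",d+z*Z).round(1) for z in(.08,.113,.125,.190,.200)])
print(brass(ref)); print(brass(cv2.imread("pics/side4_raw.png")),collars(ref,cv2.imread("pics/side4_raw.png")))
robot.line_to([LX,LY,.265],vel=.2)
for i in range(2): print(stroke())
robot.line_to([.45,LY,.30],vel=.2); st()
im=snap("side","side5",(160,140,310,250),5); im=cv2.imread("pics/side5_raw.png"); print(brass(im),collars(ref,im))
E
```

```text
1 [0.688 0.135 0.   ] [array([211.1, 206.7]), array([210.8, 198.4]), array([210.6, 195.3]), array([210. , 178.3]), array([209.9, 175.7])]
2 [0.684 0.06  0.   ] [array([222.8, 199. ]), array([222.6, 191. ]), array([222.6, 188.1]), array([222.2, 171.7]), array([222.1, 169.1])]
3 [ 0.68  -0.015  0.   ] [array([233.6, 192. ]), array([233.5, 184.3]), array([233.5, 181.4]), array([233.3, 165.7]), array([233.3, 163.2])]
[]
[] [(0.0, 0.999), (0.0, 0.999)]
83.45 [0.5282 0.2834 0.1295] [-3.2154 -1.0179  9.2317] 0.0002
True
86.4667 [0.5283 0.2834 0.1296] [-3.2185 -1.4259 11.3978] 0.0001
True
88.3333 [0.4506 0.2833 0.2998] [ 0.0073 -0.6377 -0.2092] -0.0005
[] [(0.125, 0.998), (0.0, 0.997)]
```

View pics/side5.png

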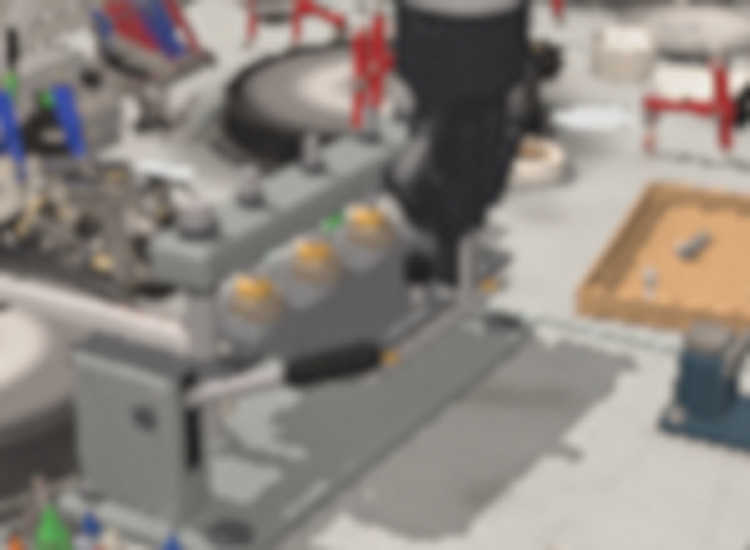

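```bash
python3 - <<'E'
from h import *
ref=cv2.imread("pics/side3_raw.png")
robot.line_to([LX,LY,.265],vel=.2); print(stroke())
robot.line_to([.45,LY,.30],vel=.2); st()
snap("side","side6",(160,140,310,250),5); im=cv2.imread("pics/side6_raw.png"); print(collars(ref,im))
E
```

```text
90.725 [0.528  0.2835 0.1296] [-2.7546 -1.4845 10.4537] 0.0002
True
92.5833 [0.4506 0.2833 0.2998] [ 0.2446 -0.3779 -0.1896] -0.0001
[(1.25, 0.932), (0.125, 0.937)]
```

View pics/side6.png

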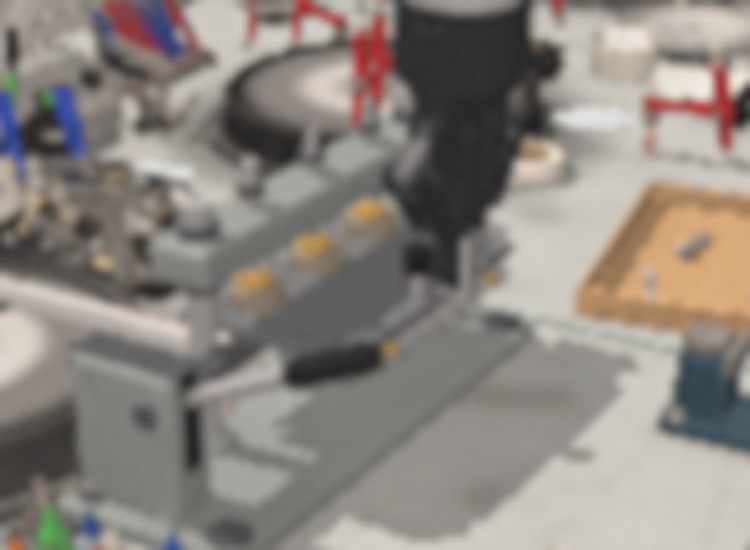

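```bash
cat > m.py <<'E'
from h import *
import sys
def prof(im,x,y0,y1,f): return f(im[y0:y1,x-1:x+2].astype(float)).mean(1)
gray=lambda a:a.mean(2); rb=lambda a:a[...,2]-a[...,0]
def shift(a,b,lo,hi):  # best upward shift of ref segment [lo:hi] within b
    xs=np.arange(len(b)); best=[]
    for s in np.arange(-1,6,.05):
        q=np.interp(np.arange(lo,hi)-s,xs,b); best.append((np.abs(q-a[lo:hi]).mean(),round(s,2)))
    return min(best)
ref=cv2.imread("pics/side3_raw.png")
for f in sys.argv[1:]:
    im=cv2.imread(f"pics/{f}_raw.png")
    for n,x,y in((1,211,177),(2,222,169),(3,233,163)):
        a,b=prof(ref,x,y-20,y+8,gray),prof(im,x,y-20,y+8,gray)
        c,d=prof(ref,x,y+8,y+30,rb),prof(im,x,y+8,y+30,rb)
        print(f,n,"collar",shift(a,b,10,19),"brass",shift(c,d,6,13))
        if n==1: print(a.astype(int),b.astype(int)); print(c.astype(int),d.astype(int))
E
python3 m.py side5 side6
```

```text
side5 1 collar (np.float64(0.7765432098765509), np.float64(-0.1)) brass (np.float64(1.042857142857151), np.float64(0.1))
[123 122 117 109  97  85  72  58  47  41  39  41  42  47  60  82 106 121
 131 141 143 131 110  94 105 136 156 152] [122 121 117 108  96  84  71  58  47  40  39  40  42  47  60  80 103 119
 129 139 137 123 103  92 108 139 156 150]
[  4   3   2   2   3   2   3   5   7  12  34  74 106  99  63  31  14   7
  12  26  37  40] [  4   3   2   3   2   2   2   4   6  12  38  78 105 101  75  48  34  30
  25  15   5   3]
side5 2 collar (np.float64(1.9543209876543384), np.float64(0.1)) brass (np.float64(0.6666666666666651), np.float64(0.0))
side5 3 collar (np.float64(2.938271604938273), np.float64(-1.0)) brass (np.float64(1.7619047619047465), np.float64(0.25))
side6 1 collar (np.float64(5.296296296296298), np.float64(1.25)) brass (np.float64(2.3809523809523676), np.float64(2.0))
[123 122 117 109  97  85  72  58  47  41  39  41  42  47  60  82 106 121
 131 141 143 131 110  94 105 136 156 152] [123 121 117 108  96  84  72  58  47  41  39  39  42  61  92 111 111 111
 116 115 103  98 111 126 133 146 156 150]
[  4   3   2   2   3   2   3   5   7  12  34  74 106  99  63  31  14   7
  12  26  37  40] [  4   3   3   3   3   2   2  10  37  75 102 100  75  47  32  29  27  17
   6   2   2   2]
side6 2 collar (np.float64(7.891975308641981), np.float64(0.05)) brass (np.float64(2.071428571428557), np.float64(1.7))
side6 3 collar (np.float64(2.066666666666674), np.float64(0.4)) brass (np.float64(1.9619047619047687), np.float64(1.9))
```

Brass edges of all three dops have moved up about 1.9 px, which is roughly 7.4 mm and inside the 4–12 mm window. The lever is back up. I'll check the tray contents and hand in.

```bash
python3 - <<'E'
from h import *
robot.line_to([.42,LY,.34],vel=.2); robot.pause(.5)
t=robot.grab_frame("top"); h,b=trayblobs(t)
for x in b: print(x,onz("top",x[0],.012).round(4))
st(); print(robot.job_done())
E
```

```text
((np.float64(346.9), np.float64(198.05)), np.int32(39), np.int32(13), np.int32(5)) [ 0.5206 -0.3084  0.012 ]
((np.float64(315.91), np.float64(200.36)), np.int32(11), np.int32(3), np.int32(4)) [ 0.5138 -0.1922  0.012 ]
((np.float64(366.61), np.float64(221.3)), np.int32(93), np.int32(11), np.int32(15)) [ 0.4319 -0.3769  0.012 ]
93.5833 [0.42   0.2833 0.3398] [ 0.2846  0.0621 -0.4906] 0.0001
the job is handed in; nothing more can be done
None
```

I handed the job in at about 94 s: all three large stones are clamped in their nests, the carriage is home, the lever is up, and the dops are lifted about 7 mm by camera estimate; the two small preforms now lie against each other in the tray, and no verdict came back.

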